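# Roll a flywheel through the gauge and catch it

## Robot

A 6-joint arm with a two-finger parallel gripper is mounted at the origin on the work surface. World frame = base frame: x ahead of the robot, y to its left, z up, the work surface at z = 0. Lengths are in mm, angles in degrees, forces in N, time in s.
With the tool pointing down it reaches from about 350 to 850 mm from the base axis. Payload 8.1 kg.
Tool frame: the origin (TCP) lies midway between the tips of the shut fingers; the grasp point (between the pads) lies 19 mm behind it (r.pinch_z is the distance from the TCP to the grasp point, in mm); z points along the fingers, y is the line along which they close (so a half turn about z gives the same grasp; the last joint's range is limited). The gripper opens to 85 mm and grips with 20 to 120 N. Pads are 22 mm wide; open, the fingers measure 114 mm over their backs; the gripper's body (76 mm by 85 mm) begins 54 mm behind the grasp point. The pads swing forward as they close: fully open they stand 13 mm farther back than shut.
Start: joints at [65.294, 7.471, 85.268, -0, 87.261, -4.893], TCP at [203.348, 564.495, 231.292] pointing down, gripper open.
Joint ranges: [-169.43, 169.43], [-51.17, 129.36], [1.28, 143.12], [-76.62, 256.62], [0, 156.53], [-152.29, 152.29]. Speed limits (degrees/s): [136.94, 136.94, 159.86, 180, 180, 180].

## Interface

Orientations are given as [roll, pitch, yaw] about the fixed x, y, z axes, in that order (R = Rz(yaw) Ry(pitch) Rx(roll)).
In Python, from bench import r gives the robot as it stands.
- The arm moves only by the shell command python3 -m jog 'ROWS' [OPENING] [FORCE]. ROWS is JSON, one flat list of numbers, 6 for each row, row after row: the shift along the tool's x, y, z in m, then the turn, a rotation vector about the tool's x, y, z in rad. A call has 1 to 8 rows; each row is the pose to reach, as a shift and turn from the pose commanded when the call began, along the tool's axes at that moment; what a row does not reach only later rows make up. A row lasts 1/8 s, in which the tool goes at most 62.5 mm and 10.7 degrees, less where a joint would pass 70% of its speed; a pose out of reach is approached as far as the arm can. A call with a gripper value outside its range is refused whole. OPENING is the opening, from -1 (shut) to 1 (fully open), set as the call begins (- or left out, the last holds). The fingers move at their own pace and stop on an object; FORCE is the grip in N (left out, the last holds). Time passes only in rows, so rows that repeat a pose let the fingers close. It gives the time, the measured TCP pose, the force, the opening and the grip force at its end, in the units of the state.
- r.sense(): the state, without advancing time (a new reading comes with each control period).
- r.snapshot(name): name is "side" or "top" or "wrist"; returns a dict with "pixels" (420x560x3 uint8, red, green, blue), "range_z" (420x560 float32, mm along the optical axis (not along the pixel's ray), 0 where there is no reading), "K" (3x3 intrinsics, pixels), "rvec" (rotation vector, rad) and "tvec" (3), from world to camera coordinates, as OpenCV has them. Camera axes: x right, y down, z forward; pixel columns grow to the right and rows downward; lengths in mm; the calibration is good to about 2 mm. A picture is of the moment at which its call begins.
- r.hand_in(): hands the job in; it is judged then, once.
Trained networks look in a picture, given as the dict that the camera call returned (one of the last four; its "shot" number tells which), for a name from the list of things; names that differ only in an ending like _2 or _b are one class to them, and where a whole thing is asked for, a point or a joint stands for the part that bears it (a point fixed in the world has none). Each returns a list of dicts, best first, with "score" (0 to 1); they miss things now and then, are a little off and sometimes report something else, mostly with a low value. They report only what shows in the picture. A call takes as long as a camera call. They do not tell look-alikes from the thing itself.
- r.look_for(picture, target): "bbox" ([left, top, right, bottom] in pixels, round what is visible of it).
- r.outline_of(picture, target): "region" (420x560 bool, what is visible of it) and "bbox" ([left, top, right, bottom] in pixels, round what is visible of it).
The state is a dict: "time": time; "joint_pos": joint angles; "qd": joint speeds; "joint_efforts": joint torques, N m; "tool_pos": TCP position; "tcp_rot": TCP orientation; "ft_force": force on the tool from outside, world axes, zero at the start; "wrist_torque": the same for the moment, N m; "finger_gap": finger opening in mm; "grip_force": force on a finger pad.
Only numpy, scipy, OpenCV 4.12 (cv2) and the standard library are available. Lean on these libraries where they do the work, as an engineer would, in place of code of your own. Each camera call takes 0.05 s, during which the arm holds its last target. There are 200 camera calls.

## Task

Press the gate's pad fully down so that the flywheel rolls by itself down the sloping ways and through the gauge bridge. Once its shaft is past the bridge, catch it softly with the gripper's fingers in front of its rim - run along close ahead of it and brake it gradually over some centimetres, neither as a fixed wall nor by clamping or lifting it - until it stands still with its shaft at least 4 cm before the end stop, and hold it still there for 2 seconds. Then ease it down until its shaft rests gently against the end stop, let go, and leave the screwdriver, spanner, socket and piston on the bench where they are.

Things in the scene. Friction and masses are not known exactly. Their poses are not given: they have to be found in the camera images.
- flywheel: Steel disc 80 mm in diameter, 22 mm thick, on a shaft 24 mm in diameter, 112 mm long; 0.9 kg, inertia 5.5e-4 kg m2 (nominal). Origin mid-axle, x along the axle. The shaft rolls on the rails (axle 12 mm above them), the disc hangs between. Free, it gains 0.2 m/s per s at first: 0.2 m/s at the bridge, 0.25 near the end (hidden drag +-20 %). Delicate: under 12 N on it.
- ways: Two straight steel rails on a fixed stand. Origin midway between them on their top plane, 85 mm above the bench. y points uphill along the rails (slope 0.14; parts roll to -y), z square to their top faces, x across. Rails 14 mm wide, middles at x = +-22 mm, y -280 to 280 mm, 16 mm thick. Axle starts at y = 210 mm and is at y = -250 mm when the shaft touches the end stop
- end_stop: Two rubber blocks beside the rails at their low end that stop the shaft's ends: each 10 mm wide, middle at x = +-41 mm (72 mm clear between them), 14 mm thick; nothing stands in front of the disc's rim. Fixed; origin and axes as ways. Their uphill faces are at y = -262 mm, z from -16 to 22 mm
- bridge: Fixed aluminium arch over the rails, origin and axes as ways. It stands at y = 20 to 40 mm: posts at x = +-70 to 82 mm, crossbar 164 mm wide at z = 61 to 71 mm; the disc's top passes at 52 mm. The shaft is past it once the axle is at y below 10 mm; before that nothing may touch the flywheel
- gate (a joint): Gate in front of the shaft at the top of the rails, two dark posts joined to a pad. 0 = shut, grows as the pad is pressed down square to the rails, to 0.024 m fully down; the shaft is free from about 0.016 m. Takes 2 to 5 N to press and stays where it is left
- gate_pad (a point): Centre of the top face of the gate's press pad, a flat steel plate (parallel to the rails) 36 x 46 x 8 mm on the robot's side of the rails, in the frame of the ways at x = -98, y = 193, z = 16 mm when shut; moves with the gate
- screwdriver: Screwdriver with red handle lying on the bench, origin below its middle; bystander
- spanner: Steel spanner lying on the bench, origin below its middle; bystander
- socket: Steel socket standing on the bench, 26 mm wide, 34 mm high, origin under its centre; bystander
- piston: Aluminium piston standing on the bench, 60 mm wide, 55 mm high, origin under its centre; bystander
There are look-alikes about, which are no part of the job. Leave any red look-alike of the flywheel alone.

How it is judged:
By the outcome, as a careful person would: the job done as asked, in the order asked, and still so for the second after the job is handed in, with the robot touching nothing.
It also fails if it takes over 42 s, if anything falls off the work surface, if the arm or the gripper's body presses on something with over 40 N, if the wrist force passes 120 N, or if a joint passes its speed limit or range.

## Working session

There is one attempt and no reset: what is moved stays moved. The work goes in short steps, Python scripts to look and compute and a shell command to move; the robot and the scene stay as the last step left them, time stands still between calls to the robot, and variables do not carry over. Pictures are saved under pics/ and viewed, at most 10 in all, crops included, and the job is handed in when it is done.

```bash
mkdir -p pics; ls
python3 - <<'E'
from bench import r
import cv2,numpy as np
print(r.sense())
for n in ["side","top"]:
    s=r.snapshot(n); cv2.imwrite(f"pics/{n}1.png",s["pixels"][:,:,::-1])
    print(n,s["K"].tolist(),s["rvec"],s["tvec"])
    for t in ["flywheel","ways","bridge","gate_pad","end_stop"]:
        print(t,[(round(d["score"],2),[int(v) for v in d["bbox"]]) for d in r.look_for(s,t)][:3])
E
```

```text
pics
{'time': 0.0, 'joint_pos': array([ 6.52938476e+01,  7.51433798e+00,  8.53287615e+01,  5.46848132e-04,
        8.72617694e+01, -4.89166036e+00]), 'qd': array([-0.04664013,  0.02117912, -0.03038341, -0.10476112, -0.06129466,
       -0.01551099]), 'joint_efforts': array([ 4.91608171e-04, -5.69427788e+01, -5.00535321e+01, -1.64412068e-04,
        1.54514064e-02, -2.07123854e-06]), 'tool_pos': array([203.11895016, 563.99411619, 230.25742369]), 'tcp_rot': array([-1.79895560e+02, -9.48655106e-03,  1.60185473e+02]), 'ft_force': array([ 0.47556467, -1.74168656,  0.31417213]), 'wrist_torque': array([-0.01682837,  0.04322068,  0.00905264]), 'grip_force': 0.0, 'finger_gap': 85.14167624993296}
side [[444.8627409134235, 0.0, 274.4776850779831], [0.0, 444.8627409134235, 211.86955422464877], [0.0, 0.0, 1.0]] [ 2.25763469 -0.61642576  0.29511561] [-374.93047677  241.12748968  960.88755347]
flywheel [(0.98, [182, 173, 213, 199]), (0.7, [243, 244, 292, 277]), (0.6, [217, 204, 260, 237])]
ways [(0.97, [233, 133, 399, 298])]
bridge [(0.93, [276, 162, 339, 228])]
gate_pad [(0.91, [233, 145, 286, 175]), (0.6, [293, 311, 302, 329])]
end_stop [(0.71, [386, 348, 422, 390]), (0.65, [360, 271, 401, 295])]
top [[470.4526953568847, 0.0, 282.23344383376457], [0.0, 470.4526953568847, 214.1999921089093], [0.0, 0.0, 1.0]] [ 2.1911465  -2.20907204  0.07122412] [  22.77920332  478.31755395 1477.87029735]
flywheel [(0.73, [248, 225, 272, 268]), (0.72, [296, 231, 319, 264]), (0.59, [189, 241, 215, 275])]
ways [(0.88, [187, 154, 372, 226]), (0.73, [364, 171, 373, 199])]
bridge [(0.96, [266, 157, 279, 217])]
gate_pad [(0.61, [209, 172, 225, 227])]
end_stop [(0.55, [411, 202, 431, 226])]
```

View pics/side1.png

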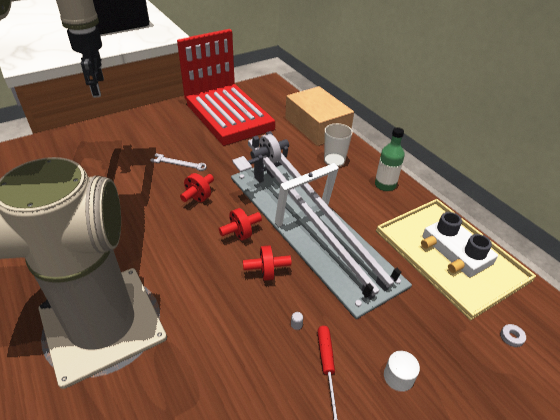

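View pics/top1.png

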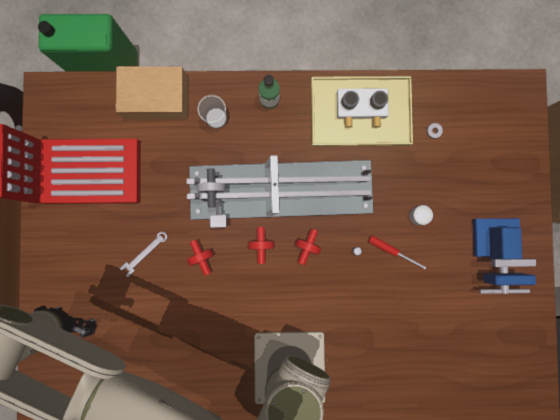

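Side: flywheel at (268,150) at the rails' top, pad (242,163), bridge (310,180), end stops (368,290) and (396,274). Top: pad (218,221), rails x 187–370 at rows 180 and 195, bridge x≈274. Three red look-alikes lie on the robot's side. Next I fit the ways frame from depth and both views.

```bash
cat > h.py <<'E'
import numpy as np,cv2
def cloud(s):
    K=s["K"];R=cv2.Rodrigues(np.array(s["rvec"],float))[0];t=np.array(s["tvec"],float).ravel()
    v,u=np.mgrid[0:420,0:560];z=s["range_z"].astype(float)
    P=np.stack([(u-K[0,2])/K[0,0]*z,(v-K[1,2])/K[1,1]*z,z],-1)
    W=(P-t)@R; W[z<=0]=np.nan
    return W
def proj(s,P):
    return cv2.projectPoints(np.array(P,float).reshape(-1,3),np.array(s["rvec"],float),np.array(s["tvec"],float),s["K"],None)[0].reshape(-1,2)
E
python3 - <<'E'
from bench import r
from h import *
for n in ["top","side"]:
    s=r.snapshot(n);W=cloud(s)
    np.savez(f"{n}.npz",W=W,px=s["pixels"],K=s["K"],rvec=s["rvec"],tvec=s["tvec"])
    for t in ["bridge","ways","gate_pad","flywheel"]:
        for d in r.outline_of(s,t)[:4]:
            m=d["region"]&np.isfinite(W[...,0]); p=W[m]
            if len(p)<5: continue
            print(n,t,round(d["score"],2),len(p),[int(v) for v in d["bbox"]],"med",np.median(p,0).round(),"p5",np.percentile(p,5,axis=0).round(),"p95",np.percentile(p,95,axis=0).round())
            if t=="bridge":
                q=p[p[:,2]>np.percentile(p[:,2],97)-12]
                c,(w,h),a=cv2.minAreaRect(q[:,:2].astype(np.float32)); print("  bar",c,w,h,a,np.median(q[:,2]))
    # rails: points by height band near ways
    b=W[(np.abs(W[...,2]-85)<48)&(W[...,0]>430)&(W[...,0]<720)&(np.abs(W[...,1])<450)]
    print(len(b))
E
```

```text
top bridge 0.55 427 [268, 157, 279, 215] med [551.  44. 160.] p5 [477.  35.  84.] p95 [627.  58. 166.]
  bar (556.1229858398438, 42.931007385253906) 159.07611083984375 19.631622314453125 2.0076396465301514 160.46361594081526
top bridge 0.29 276 [369, 236, 408, 257] med [ 372. -305.   23.] p5 [ 346. -350.    3.] p95 [ 398. -263.   29.]
  bar (369.14093017578125, -311.23785400390625) 125.41199493408203 23.97092628479004 62.81171798706055 24.418386048557714
top ways 0.65 2613 [189, 157, 372, 230] med [543.  46.  97.] p5 [ 460. -235.   44.] p95 [606. 262. 162.]
top gate_pad 0.72 289 [210, 172, 224, 226] med [463. 211. 127.] p5 [439. 190. 116.] p95 [589. 228. 133.]
top flywheel 0.91 479 [294, 231, 317, 266] med [378. -59.  53.] p5 [335. -88.  -1.] p95 [421. -28.  81.]
top flywheel 0.85 388 [189, 242, 214, 275] med [345. 268.  55.] p5 [304. 244.  45.] p95 [387. 297.  82.]
top flywheel 0.84 498 [198, 170, 227, 205] med [548. 226. 141.] p5 [503. 196. 118.] p95 [596. 253. 169.]
top flywheel 0.59 404 [248, 227, 276, 266] med [383.  85.  55.] p5 [336.  57.  43.] p95 [428. 111.  81.]
2472
side b
[... 155 characters left out ...]
5507812 24.38552474975586 1.454951524734497 160.5623787629604
side ways 0.95 4815 [233, 131, 399, 297] med [548.  32.  76.] p5 [ 477. -246.   14.] p95 [631. 219. 161.]
side gate_pad 0.57 414 [232, 144, 285, 175] med [490. 209. 125.] p5 [442. 187.  74.] p95 [597. 226. 132.]
side flywheel 0.94 534 [253, 132, 290, 163] med [545. 216. 139.] p5 [509. 188. 116.] p95 [594. 250. 167.]
side flywheel 0.77 797 [244, 245, 292, 276] med [369. -73.  52.] p5 [333. -96.  25.] p95 [419. -40.  80.]
side flywheel 0.7 673 [181, 172, 215, 200] med [345. 257.  52.] p5 [303. 237.  20.] p95 [390. 293.  80.]
side flywheel 0.7 688 [217, 205, 260, 240] med [375.  75.  52.] p5 [336.  46.  25.] p95 [428. 104.  80.]
4808
```

```bash
cat > fit.py <<'E'
from h import *
from scipy.spatial import cKDTree
from scipy.optimize import least_squares
from scipy.spatial.transform import Rotation as Ro
def box(x0,x1,y0,y1,z0,z1,d=2.):
    g=np.stack(np.meshgrid(*[np.linspace(a,b,max(2,int((b-a)/d)+1)) for a,b in((x0,x1),(y0,y1),(z0,z1))],indexing='ij'),-1)
    m=np.zeros(g.shape[:3],bool)
    for a in range(3):
        for i in(0,-1): m[(slice(None),)*a+(i,)]=True
    return g[m]
M=np.vstack([box(sx*22-7,sx*22+7,-280,280,-16,0) for sx in(1,-1)]+[box(-82,82,20,40,61,71)]+
 [box(sx*41-5,sx*41+5,-276,-262,-16,22) for sx in(1,-1)]+[box(-116,-80,170,216,8,16)])
T=cKDTree(M); sl=np.arctan(.14)
def Rw(yaw): return Ro.from_euler('xyz',[sl,0,yaw]).as_matrix()
def fit(P,x0=(557,22,0,0)):
    def f(p):
        L=(P-[p[0],p[1],85+p[3]])@Rw(p[2]); 
        return np.minimum(T.query(L)[0],12)
    o=least_squares(f,x0,loss='soft_l1',f_scale=2,diff_step=1e-3,x_scale=[1,1,.01,1])
    return o.x,f(o.x)
if __name__=="__main__":
  for n in["top","side"]:
    W=np.load(n+".npz")["W"].reshape(-1,3); W=W[np.isfinite(W[:,0])]
    L=(W-[557,22,85])@Rw(0)
    P=W[(np.abs(L[:,0])<125)&(np.abs(L[:,1])<290)&(L[:,2]>-20)&(L[:,2]<80)]
    for st in((557,22,0,0),(552,25,-.04,0),(560,19,.04,0)):
        x,e=fit(P,st); print(n,len(P),x.round(4),np.mean(e<3),np.mean(e**2))
E
python3 fit.py
```

```text
top 3026 [5.577662e+02 2.164310e+01 2.370000e-02 1.760700e+00] 0.6087243886318572 35.32709177294855
top 3026 [5.577548e+02 2.265310e+01 2.410000e-02 1.873100e+00] 0.6097157964309319 35.337190358980784
top 3026 [5.57768e+02 2.13997e+01 2.37000e-02 1.72770e+00] 0.6093853271645737 35.32799534153081
side 4823 [5.606434e+02 2.066990e+01 2.340000e-02 1.826800e+00] 0.7256894049346879 34.66538868453821
side 4823 [5.606435e+02 2.067040e+01 2.340000e-02 1.826400e+00] 0.7256894049346879 34.66520974524831
side 4823 [5.606436e+02 2.066100e+01 2.340000e-02 1.824500e+00] 0.7256894049346879 34.66515782621377
```

```bash
cat > w.py <<'E'
from fit import *
O=np.array([559.2,21.3,86.3]);R0=Rw(.0236)
RT=R0@np.array([[0,1,0],[1,0,0],[0,0,-1.]])
def toways(p): return (np.asarray(p)-O)@R0
def toworld(p): return O+R0@np.asarray(p,float)
def wheel(r,s):
    """axle (ways frame) fit from pixels' cloud: disc rim points |x|<11, above rails"""
    W=cloud(s).reshape(-1,3);W=W[np.isfinite(W[:,0])];return toways(W)
def row(r,goal):
    st=r.sense();Rc=Ro.from_euler('xyz',st["tcp_rot"],degrees=True).as_matrix()
    d=Rc.T@(toworld(goal)-st["tool_pos"])/1000; rv=Ro.from_matrix(Rc.T@RT).as_rotvec()
    return d.round(4),rv.round(4),toways(st["tool_pos"]).round(1)
E
python3 -c "
from bench import r
from w import *
print(row(r,[-98,193,45]),toworld([-98,193,16]))
L=wheel(r,r.snapshot('side'));p=L[(abs(L[:,0])<9)&(L[:,1]>150)&(L[:,1]<260)&(L[:,2]>15)&(L[:,2]<70)];print(len(p),p.max(0),p.min(0))"
```

```text
(array([-0.3607, -0.2534,  0.0737]), array([-0.0835,  0.1219,  1.1994]), array([-342.9,  566.2,   67.1])) [456.76924846 207.85239895 128.90450194]
170 [  8.96771439 249.14784013  55.32635558] [ -8.97966268 169.28273132  15.44359298]
```

```bash
python3 -m jog '[-0.045,-0.032,0,-0.01,0.015,0.15, -0.09,-0.063,0,-0.02,0.03,0.3, -0.135,-0.095,0.01,-0.03,0.045,0.45, -0.18,-0.127,0.02,-0.04,0.06,0.6, -0.225,-0.158,0.035,-0.052,0.076,0.75, -0.27,-0.19,0.05,-0.063,0.09,0.9, -0.316,-0.222,0.06,-0.073,0.107,1.05, -0.3607,-0.2534,0.0737,-0.0835,0.1219,1.1994]' -1 60
python3 -m jog '[0,0,0,0,0,0, 0,0,0,0,0,0]'
python3 -c "
from bench import r
from w import *
print(row(r,[-98,193,22]))"
```

```text
time: 2.15
tool_pos: [458.1, 202.2, 157.9]
tcp_rot: [179.9, -8.0, 91.1]
ft_force: [1.0, 0.3, 0.5]
finger_gap: -0.3
grip_force: 0.0
time: 2.4
tool_pos: [456.7, 204.0, 157.7]
tcp_rot: [-180.0, -8.0, 91.4]
ft_force: [-0.3, 0.2, -0.1]
finger_gap: 0.2
grip_force: 0.0
(array([-0.0002,  0.0002,  0.0231]), array([-0.0003, -0.0003,  0.0002]), array([-98.2, 193.2,  45.1]))
```

```bash
python3 -m jog '[0,0,0.02,0,0,0, 0,0,0.026,0,0,0, 0,0,0.028,0,0,0]'
python3 -m jog '[0,0,0.002,0,0,0, 0,0,0.004,0,0,0, 0,0,0.004,0,0,0]'
python3 -m jog '[0,0,0.004,0,0,0, 0,0,0.006,0,0,0, 0,0,0.006,0,0,0]'
python3 -c "
from bench import r
from w import *
import cv2
print(row(r,[-98,193,5]))
s=r.snapshot('side');cv2.imwrite('pics/s2.png',cv2.resize(s['pixels'][90:310,170:430,::-1],None,fx=3,fy=2.7))
"
```

```text
time: 2.78
tool_pos: [456.1, 208.7, 129.9]
tcp_rot: [-180.0, -8.0, 91.5]
ft_force: [-0.0, -0.4, 0.1]
finger_gap: 0.6
grip_force: 0.0
time: 3.15
tool_pos: [457.0, 208.7, 126.9]
tcp_rot: [180.0, -8.0, 91.4]
ft_force: [-2.4, 1.0, 4.4]
finger_gap: 0.2
grip_force: 2.2
time: 3.52
tool_pos: [457.0, 209.3, 120.2]
tcp_rot: [180.0, -8.0, 91.4]
ft_force: [-0.2, 1.6, 2.2]
finger_gap: 0.2
grip_force: 1.1
(array([-0.0002, -0.0002,  0.0022]), array([ 0.0007, -0.0002,  0.0001]), array([-97.8, 193.2,   7.2]))
```

View pics/s2.png

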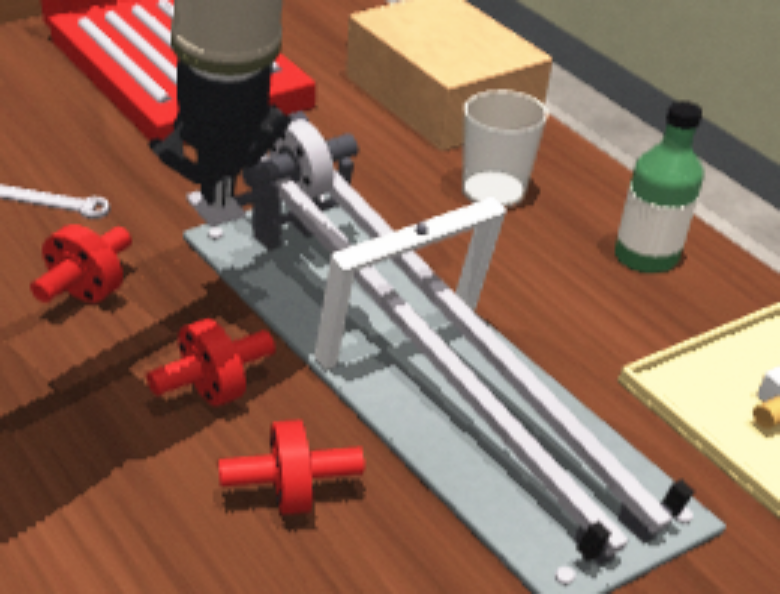

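Gripper's shut fingers on the pad at (220,205), gate partly pressed; wheel still at the top (310,160), way below clear. Pre-press a little more, staying below the release point.

```bash
python3 -m jog '[0,0,0.002,0,0,0, 0,0,0.004,0,0,0, 0,0,0.004,0,0,0]'
python3 -c "
from bench import r
from w import *
print(row(r,[-98,193,5]))
W=cloud(r.snapshot('top'))
L=toways(W.reshape(-1,3));L=L[np.isfinite(L[:,0])]
p=L[(abs(L[:,0])<9)&(L[:,1]>130)&(L[:,1]<270)&(L[:,2]>15)&(L[:,2]<70)];print(len(p),np.percentile(p,[2,98],axis=0))
"
```

```text
time: 3.95
tool_pos: [456.3, 209.3, 115.4]
tcp_rot: [-179.9, -7.9, 91.3]
ft_force: [-0.3, 0.4, 0.2]
finger_gap: 0.1
grip_force: 0.2
(array([ 0.0004,  0.0004, -0.0026]), array([-0.0009,  0.0007, -0.0002]), array([-98.4, 192.6,   2.4]))
168 [[ -8.15810903 167.29372924  19.74203745]
 [  7.62749434 244.91546062  55.23855954]]
```

```bash
python3 -m jog '[0,0,0.009,0,0,0, 0,0,0.013,0,0,0]'
python3 -c "
from bench import r
from w import *
print(r.sense()['ft_force'],row(r,[0,0,0])[2])
"
```

```text
time: 4.25
tool_pos: [457.0, 211.3, 103.7]
tcp_rot: [180.0, -7.9, 91.4]
ft_force: [-14.3, -9.9, 34.1]
finger_gap: 0.0
grip_force: 17.9
[-14.2761124   -9.91977161  34.13183877] [-97.7 192.9  -9.5]
```

```bash
python3 -m jog '[-0.010,0,-0.035,0,0,0, -0.048,0,-0.070,0,0,0, -0.098,0.003,-0.094,0,0,0, -0.153,0.013,-0.100,0,0,0, -0.208,0.033,-0.098,0,0,0, -0.258,0.058,-0.082,0,0,0, -0.288,0.083,-0.050,0,0,0, -0.298,0.098,-0.020,0,0,0]'
cat > look.py <<'E'
from bench import r
from w import *
import sys
for n in sys.argv[1:] or ["side"]:
    t=r.sense()["time"];s=r.snapshot(n);L=wheel(r,s);cv2.imwrite(f"pics/{n}_{t:.2f}.png",s["pixels"][:,:,::-1])
    tc=row(r,[0,0,0])[2]
    p=L[(abs(L[:,0])<9.5)&(L[:,1]>-300)&(L[:,1]<260)&(L[:,2]>6)&(L[:,2]<58)]
    p=p[(abs(p[:,1]-30)>12)|(p[:,2]<50)]; p=p[abs(p[:,1]-tc[1])>(14 if len(sys.argv)<9 else 0)]
    f=lambda q:np.minimum(abs(np.hypot(p[:,1]-q,p[:,2]-13)-40),6).sum()
    ys=np.arange(-270,240,.5);c=[f(q) for q in ys];i=int(np.argmin(c))
    inl=(abs(np.hypot(p[:,1]-ys[i],p[:,2]-13)-40)<3).sum()
    sh=L[(abs(abs(L[:,0])-45)<10)&(L[:,2]>17)&(L[:,2]<30)&(abs(L[:,1]-ys[i])<25)]
    print(n,"t",round(t,3),"axle",ys[i],"in",inl,len(p),"shaft med",len(sh),np.median(sh[:,1]).round(1) if len(sh) else None,"tcp",tc,r.sense()["ft_force"].round(1))
E
python3 look.py side top
```

```text
time: 5.25
tool_pos: [561.9, -86.0, 79.4]
tcp_rot: [-179.9, -8.0, 91.2]
ft_force: [0.5, -0.2, 0.8]
finger_gap: -0.1
grip_force: 0.0
side t 5.25 axle 89.5 in 129 179 shaft med 92 85.8 tcp [  -1.5 -106.9    3.2] [-4.9  1.2 -2.6]
top t 5.3 axle 82.5 in 131 171 shaft med 92 83.6 tcp [  -2.6 -105.6    4.7] [-1.3  0.8 -0.6]
```

```bash
python3 -m jog '[0,0.002,0,0,0,0]'
python3 look.py side top
```

```text
time: 5.48
tool_pos: [563.0, -83.6, 81.4]
tcp_rot: [-179.9, -8.0, 91.3]
ft_force: [-0.0, -0.3, -0.0]
finger_gap: -0.0
grip_force: 0.0
side t 5.475 axle 50.5 in 141 179 shaft med 46 41.9 tcp [   2.3 -104.5   10.9] [-0.3  0.8  0.5]
top t 5.525 axle 42.0 in 91 112 shaft med 80 44.8 tcp [   2.7 -104.5   11.6] [0.6 0.3 0.4]
```

```bash
python3 -m jog '[0,-0.002,0.005,0,0,0]'
python3 look.py side top
```

```text
time: 5.7
tool_pos: [562.8, -83.3, 78.7]
tcp_rot: [179.8, -7.9, 91.4]
ft_force: [0.4, 0.3, -0.5]
finger_gap: 0.3
grip_force: 0.0
side t 5.7 axle 7.5 in 192 262 shaft med 110 3.0 tcp [   0.  -104.6    5.6] [-0.5  0.4 -0.6]
top t 5.75 axle -1.0 in 94 115 shaft med 80 -1.0 tcp [  -0.3 -104.6    5.3] [ 0.2 -0.5 -0. ]
```

```bash
python3 -m jog '[-0.003,0,0,0,0,0, -0.0185,0,0,0,0,0, -0.041,0,0,0,0,0, -0.065,0,0,0,0,0, -0.088,0,0,0,0,0, -0.1085,0,0,0,0,0, -0.125,0,0,0,0,0, -0.136,0,0,0,0,0]'
python3 -m jog '[-0.0045,0,0,0,0,0]'
python3 look.py side top
```

```text
time: 6.8
tool_pos: [564.7, -219.1, 57.6]
tcp_rot: [-180.0, -8.0, 91.3]
ft_force: [0.0, -0.2, 1.0]
finger_gap: 0.2
grip_force: 0.0
time: 6.92
tool_pos: [564.9, -222.9, 57.0]
tcp_rot: [-180.0, -8.0, 91.3]
ft_force: [0.5, -1.2, -1.7]
finger_gap: -0.1
grip_force: 0.5
side t 6.925 axle -197.0 in 135 208 shaft med 84 -196.0 tcp [-1.000e-01 -2.463e+02  4.900e+00] [-0.3 -4.4  0.2]
top t 6.975 axle -194.0 in 114 161 shaft med 82 -193.0 tcp [  -0.  -246.2    5.1] [-1.4 -4.9 -0.5]
```

```bash
for i in 1 2; do python3 -m jog '[0,0,0,0,0,0, 0,0,0,0,0,0, 0,0,0,0,0,0, 0,0,0,0,0,0, 0,0,0,0,0,0, 0,0,0,0,0,0, 0,0,0,0,0,0, 0,0,0,0,0,0]' | grep -E "time|force|pos"; python3 look.py side; done
python3 -m jog '[0,0,0,0,0,0, 0,0,0,0,0,0, 0,0,0,0,0,0, 0,0,0,0,0,0]' | grep -E "time|force|pos"; python3 look.py top
```

```text
time: 8.02
tool_pos: [565.0, -223.1, 57.8]
ft_force: [-2.2, -6.7, 0.6]
grip_force: 3.0
side t 8.025 axle -197.0 in 130 217 shaft med 80 -196.5 tcp [   0.  -246.     5.7] [-1.8 -6.1 -0.1]
time: 9.07
tool_pos: [565.0, -223.1, 57.8]
ft_force: [-1.8, -6.6, 1.0]
grip_force: 3.0
side t 9.075 axle -196.5 in 137 213 shaft med 77 -197.5 tcp [   0.  -246.     5.6] [-1.9 -6.7  0.1]
time: 9.62
tool_pos: [565.0, -223.1, 57.8]
ft_force: [-2.0, -6.1, 0.1]
grip_force: 3.0
top t 9.625 axle -194.5 in 119 162 shaft med 83 -193.2 tcp [   0.  -246.     5.7] [-2.7 -5.3  0.3]
```

```bash
ls pics | tail -3; cp pics/side_9*.png pics/now.png 2>/dev/null; ls pics
```

```text
top_5.75.png
top_6.97.png
top_9.62.png
now.png
s2.png
side1.png
side_5.25.png
side_5.47.png
side_5.70.png
side_6.92.png
side_8.03.png
side_9.07.png
top1.png
top_5.30.png
top_5.53.png
top_5.75.png
top_6.97.png
top_9.62.png
```

```bash
python3 -c "
import cv2;a=cv2.imread('pics/now.png');cv2.imwrite('pics/now2.png',cv2.resize(a[150:330,280:440],None,fx=3.3,fy=3.3))"
```

```text
(no output)
```

View pics/now2.png

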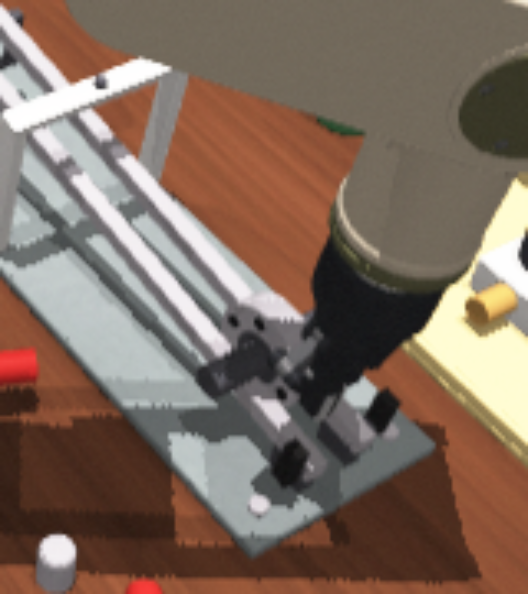

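Wheel rests against the fingers at crop (260,345), well short of the end stops (290,465) and (380,410). It held for 2.7 s, so I'll ease it down now.

```bash
python3 -m jog '[-0.001,0,0,0,0,0, -0.003,0,0,0,0,0, -0.006,0,0,0,0,0, -0.01,0,0,0,0,0, -0.014,0,0,0,0,0, -0.018,0,0,0,0,0, -0.022,0,0,0,0,0, -0.026,0,0,0,0,0]' | grep -E "time|force|pos"
python3 -m jog '[-0.004,0,0,0,0,0, -0.008,0,0,0,0,0, -0.012,0,0,0,0,0, -0.015,0,0,0,0,0, -0.0175,0,0,0,0,0, -0.0195,0,0,0,0,0, -0.021,0,0,0,0,0, -0.022,0,0,0,0,0]' | grep -E "time|force|pos"; python3 look.py side top
```

```text
time: 10.68
tool_pos: [565.5, -248.5, 53.5]
ft_force: [0.0, -0.2, -0.3]
grip_force: 0.1
time: 11.68
tool_pos: [566.0, -270.0, 50.5]
ft_force: [0.3, -0.8, -1.0]
grip_force: 0.1
side t 11.675 axle -243.5 in 160 240 shaft med 113 -244.3 tcp [-1.000e-01 -2.937e+02  5.000e+00] [-0.   0.1 -0.5]
top t 11.725 axle -242.5 in 119 166 shaft med 89 -242.9 tcp [-1.000e-01 -2.936e+02  5.000e+00] [-0.4 -1.3 -1.7]
```

```bash
python3 -m jog '[-0.001,0,0,0,0,0, -0.002,0,0,0,0,0, -0.003,0,0,0,0,0, -0.004,0,0,0,0,0, -0.005,0,0,0,0,0, -0.006,0,0,0,0,0, -0.007,0,0,0,0,0, -0.008,0,0,0,0,0]' | grep -E "time|force|pos"; python3 look.py side
python3 -m jog '[-0.001,0,0,0,0,0, -0.002,0,0,0,0,0, -0.003,0,0,0,0,0, -0.004,0,0,0,0,0, -0.005,0,0,0,0,0, -0.006,0,0,0,0,0, -0.007,0,0,0,0,0, -0.008,0,0,0,0,0]' | grep -E "time|force|pos"; python3 look.py side top
```

```text
time: 12.78
tool_pos: [566.2, -278.0, 49.5]
ft_force: [-0.1, -0.2, 0.2]
grip_force: 0.0
side t 12.775 axle -251.5 in 158 256 shaft med 133 -253.2 tcp [-1.000e-01 -3.017e+02  5.000e+00] [-0.2  0.7  0.2]
time: 13.82
tool_pos: [566.3, -285.9, 48.3]
ft_force: [0.7, 0.2, -0.4]
grip_force: 0.0
side t 13.825 axle -250.5 in 191 308 shaft med 164 -253.8 tcp [-1.000e-01 -3.097e+02  5.000e+00] [0.3 0.2 1. ]
top t 13.875 axle -250.0 in 109 168 shaft med 106 -250.8 tcp [-1.000e-01 -3.097e+02  5.000e+00] [ 0.8 -0.3 -0.2]
```

Wheel is stationary at y ≈ −250 against the stop. The fingers are clear by about 8 mm, so I back off and lift away.

```bash
python3 -m jog '[-0.01,0,0,0,0,0, -0.025,0,0,0,0,0, -0.045,0,-0.005,0,0,0, -0.06,0,-0.02,0,0,0, -0.07,0,-0.045,0,0,0, -0.07,0,-0.075,0,0,0, -0.07,0,-0.105,0,0,0, -0.07,0,-0.12,0,0,0]' | grep -E "time|force|pos"
python3 -m jog '[0,0,0,0,0,0, 0,0,0,0,0,0, 0,0,0,0,0,0, 0,0,0,0,0,0]' | grep -E "time|force|pos"; python3 look.py side top
python3 -c "
import cv2,glob
a=cv2.imread(sorted(glob.glob('pics/side_15*'))[-1]);cv2.imwrite('pics/end.png',cv2.resize(a[90:,140:450],None,fx=1.8,fy=1.8))"
```

```text
time: 14.92
tool_pos: [568.9, -373.6, 159.5]
ft_force: [-0.2, 0.5, 0.3]
grip_force: 0.0
time: 15.42
tool_pos: [568.0, -371.2, 156.3]
ft_force: [-0.2, 0.2, 0.5]
grip_force: 0.0
side t 15.425 axle -250.5 in 261 404 shaft med 197 -256.5 tcp [-3.000e-01 -3.792e+02  1.242e+02] [-0.   0.5 -0.1]
top t 15.475 axle -249.5 in 110 164 shaft med 95 -250.8 tcp [-2.000e-01 -3.793e+02  1.244e+02] [0.4 0.5 0.4]
```

View pics/end.png

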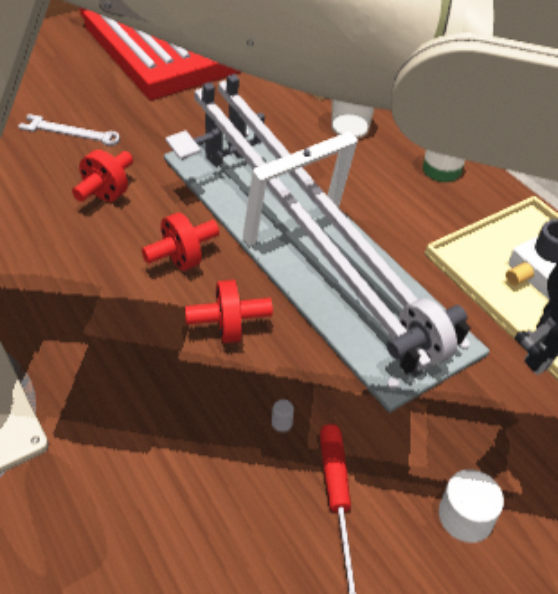

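The wheel rests on the rails against the end stops (425,335), the gripper is clear, and the bystanders are untouched.

```bash
python3 -c "
from bench import r
print(r.hand_in())"
```

```text
the job is handed in; nothing more can be done
None
```

The job is handed in, no verdict returned: pad pressed to its bottom, flywheel rolled through the bridge, caught and held still for 2.7 s about 5 cm before the end stop, then eased onto it and released, with the screwdriver, spanner, socket and piston left where they were.

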